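# Set the sprung stand leg to its tape mark and lock it

## Task

One leg of the folded sign stand on the table, the sprung sliding one on top, must be set to its tape mark: with the gripper over the leg, push its black winged collar towards the hub until the collar's front face just meets the edge of the cream tape band. Only there, holding it against its spring, squeeze the orange cam lever fully shut against the collar. Finish while still pinching lever and collar together, because the lock is tested next, and leave the loose things behind the stand where they are.

Things in the scene. Friction and masses are not known exactly. Their poses are not given: they have to be found in the camera images.
- stand: Folded sign stand lying fixed on the table (too heavy to shift). Origin on the table; legs along its y: hub at -y (up to 90 mm high, y -322 to -165 mm), rubber feet at +y (to 218). Two plain legs below (x +-28 mm, tops 32 mm high). Above them, at x 0 and 70.3 mm high, the sliding leg: dark fixed upper tube, 16 mm thick, and over it the bright sleeve, 22 mm, with the black collar at its hub end
- leg (a joint): Slide of the lower leg (sleeve, collar, lever, foot together): 0 = fully out, as found; grows as it is pushed towards the hub, along the stand's -y; stop at 0.115 m. While the lever is open a spring pushes it back out with 3 N (out) to 5 N (in). The mark lies 0.04 to 0.095 m in
- lever (a joint): Hinge of the orange cam lever: 0 = shut flat against the collar, 0.42 rad = wide open; found at 0.34 to 0.42. Hinge runs along the leg at the collar's lower edge on the stand's -x side, 12 mm below the leg's centre line; the paddle stands up from it, leaning out to -x when open. Stays where it is left; about 8 N at its top shut it, and its cam then grips the tube
- collar: Black collar on the sliding leg. Origin on the leg's centre line in its flat front (hub-side) face; axes as the stand's. Front: oval flange, y 0 to 7 mm, z +-11, wings to x +-42: fingers straddling the leg behind it (+y side) push on the wings, even 70 mm open. Behind it the clamp housing, y 6 to 42, z +-15, flat back face at x +18 mm
- collar_face (a point): Centre of the collar's front (hub-side) face, on the leg's centre line: the face that goes to the tape edge.
- collar_grip (a point): Place for the TCP to push and squeeze from above, fingers closing along the stand's x: 20 mm behind the front face, 6 mm above the leg's centre line. With the lever shut, lever and housing are 36 mm wide here (x +-18 mm); the open lever's top reaches to x -31 mm
- lever_paddle: Orange paddle of the cam lever, 5 x 26 x 34 mm, y 12 to 38 mm behind the collar's front face. Origin on its hinge axis; shut, its outer face is 5.5 mm to -x of the hinge and its top edge 32 mm above the hinge (20 mm above the leg's centre line).
- lever_tip (a point): Middle of the paddle's upper edge, outer side.
- tape_mark: Cream masking-tape band, 12 mm wide, round the dark upper tube; fixed. Origin on the tube's centre line in the plane of the band's feet-side edge, the edge the collar's front face must meet; axes as the stand's (+y towards the feet).
- tape_roll: Loose roll of masking tape, 104 mm across, 25 mm high, behind the stand (+x side); stays put.
- marker: Loose green and white marker, 135 mm long, behind the stand; stays put.
- driver: Loose screwdriver with yellow handle, 191 mm long, behind the stand; stays put.

How it is judged:
On the way:
1. the collar is held at the tape mark (front face within 6 mm of the band's near edge) by the fingers while the lever is still open (over 0.25 rad) (y of collar_face in the frame of tape_mark between -0.006 and 0.006 m and value of joint lever above 0.25 rad and contact force between the fingers and collar above 0.5 N), for 0.2 s.
At the end, for the whole second after the job is handed in: collar front face within 5 mm of the tape band's feet-side edge, lever shut (under 0.08 rad), the fingers pressing on both collar and lever paddle with over 3 N each, still holding at the end (y of collar_face in the frame of tape_mark between -0.005 and 0.005 m and value of joint lever below 0.08 rad and contact force between the fingers and collar above 3 N and contact force between the fingers and lever_paddle above 3 N); the arm keeps its last pose, push and grip.
It fails at once if tape roll, marker or screwdriver shifted by over 30 mm (distance of any of tape_roll, marker, driver from where it was at the start of the episode above 0.03 m).
It fails at once if the lever shut (under 0.15 rad) while the collar's front face is over 10 mm off the tape edge (value of joint lever below 0.15 rad and (y of collar_face in the frame of tape_mark above 0.01 m or y of collar_face in the frame of tape_mark below -0.01 m)).
It also fails if it takes over 38 s, if anything falls off the work surface, if the arm or the gripper's body presses on something with over 40 N, if the wrist force passes 120 N, or if a joint passes its speed limit or range.

## Robot

A 6-joint arm with a two-finger parallel gripper is mounted at the origin on a cart in front of the work surface, level with it; the furniture and walls round the work are solid. World frame = base frame: x ahead of the robot, y to its left, z up, the work surface at z = 0. Lengths are in m, angles in rad, forces in N, time in s.
With the tool pointing down it reaches from about 0.325 to 0.9 m from the base axis. Payload 6.1 kg.
Tool frame: the origin (TCP) lies between the finger pads, 19 mm behind the fingertips; this is the grasp point; z points along the fingers, y is the line along which they close (so a half turn about z gives the same grasp; the last joint's range is limited). The gripper opens to 85 mm and grips with 20 to 120 N. Pads are 22 mm wide; open, the fingers measure 114 mm over their backs; the gripper's body (76 mm by 85 mm) begins 54 mm behind the grasp point. The pads swing forward as they close: fully open they stand 13 mm farther back than shut.
Start: joints at [-1.321, 0.22, 1.526, -0, 1.395, -0.126], TCP at [0.229, -0.581, 0.25] pointing down, gripper open.
Joint ranges: [-2.98, 2.98], [-0.91, 2.08], [0.09, 2.57], [-1.24, 4.39], [0.2, 2.65], [-2.68, 2.68]. Speed limits (rad/s): [2.57, 2.57, 3.01, 3.14, 3.14, 3.14].

## Interface

Orientations are given as a unit quaternion [x, y, z, w].
In Python, from workcell import arm, telemetry, grab_frame gives the robot as it stands (arm), with the cameras as plain functions and the readings (telemetry).
- The arm moves only by the shell command python3 inch.py FILE [FORCE], which reads ROWS from the file FILE. ROWS is a JSON list of rows, 1 to 8 of them, each an object with the fields finger_gap (the opening from 0.0 (shut) to 1.0 (fully open)), trans (a list: dx, dy, dz in a scale on which 1.0 is 0.75 m), turn (a turn about the tool's z in fractions of the full range, 1 being pi rad); a field left out counts as zero (the opening has to be given); each row is the pose to reach, as a shift and turn from the pose commanded when the command began, along the tool's axes at that moment; what a row does not reach only later rows make up. A row lasts 1/8 s, in which the tool goes at most 0.0625 m and 0.188 rad, less where a joint would pass 70% of its speed; a pose out of reach is approached as far as the arm can. The fingers move at their own pace and stop on an object; FORCE is the grip in N (left out, the last holds). Time passes only in rows, so rows that do not move let the fingers close. It prints the time, the measured TCP pose, the force, the opening and the grip force at its end. Input that does not fit is refused with a message, and nothing moves.
- telemetry.observe(): the state, without advancing time (a new reading comes with each control period).
- grab_frame(name): name is "scene" or "side" or "wrist"; returns a dict with "pixels" (384x512x3 uint8, blue, green, red), "vfov" (degrees; the focal length in pixels is half the picture's height over the tangent of half this angle, whatever the lens; pixels are square), "cx", "cy" (the principal point, pixels), "k1" (the pictures are not rectified: a ray, as slopes to the right and down, at radius r is drawn at 1 + k1 r^2 times it, then the intrinsics apply), "pose" (4x4, takes a point from camera to world coordinates). Camera axes: x right, y down, z forward; pixel columns grow to the right and rows downward; lengths in m; the calibration is good to about 2 mm. A picture is of the moment at which its call begins. There is no depth.
- arm.job_done(): hands the job in; it is judged then, once.
The state is a dict: "time": time; "joints": joint angles; "joint_vel": joint speeds; "tau": joint torques, N m; "eef_pos": TCP position; "tcp_rot": TCP orientation; "force": force on the tool from outside, world axes, zero at the start; "wrist_torque": the same for the moment, N m; "gripper_width": opening from 0.0 (shut) to 1.0 (fully open); "grasp_force": force on a finger pad.
Only numpy, scipy, OpenCV 4.12 (cv2) and the standard library are available. Lean on these libraries where they do the work, as an engineer would, in place of code of your own. Each camera call takes 0.05 s, during which the arm holds its last target. There are 200 camera calls.

## Working session

There is one attempt and no reset: what is moved stays moved. The work goes in short steps, Python scripts to look and compute and a shell command to move; the robot and the scene stay as the last step left them, time stands still between calls to the robot, and variables do not carry over. Pictures are saved under pics/ and viewed, at most 10 in all, crops included, and the job is handed in when it is done.

```bash
mkdir -p pics; ls; python3 - <<'E'
from workcell import arm, telemetry, grab_frame
import cv2,pickle,numpy as np
F={}
for n in("scene","side","wrist"):
    f=grab_frame(n);F[n]=f;print(n,f["vfov"],f["cx"],f["cy"],f["k1"],np.round(f["pose"],3).tolist())
    cv2.imwrite(f"pics/{n}0.png",f["pixels"])
pickle.dump(F,open("f0.pkl","wb"))
cv2.imwrite("pics/a.png",cv2.resize(F["scene"]["pixels"],(800,600),interpolation=cv2.INTER_CUBIC))
cv2.imwrite("pics/b.png",cv2.resize(F["side"]["pixels"],(800,600),interpolation=cv2.INTER_CUBIC))
s=telemetry.observe();print(s["eef_pos"],s["tcp_rot"],s["gripper_width"],s["time"])
E
```

```text
inch.py
pics
workcell.py
scene 43.83793615767478 256.0607209053177 193.1234415621395 0.06136356747817791 [[-0.817, -0.248, 0.521, 0.135], [-0.577, 0.309, -0.756, 0.699], [0.027, -0.918, -0.395, 0.465], [0.0, 0.0, 0.0, 1.0]]
side 49.23867887655014 261.57000443738616 188.35280209022415 -0.03853522789604282 [[-0.96, -0.169, 0.225, 0.414], [-0.281, 0.547, -0.789, 0.749], [0.01, -0.82, -0.572, 0.644], [0.0, 0.0, 0.0, 1.0]]
wrist 60.219355631262616 259.65646280980474 190.3933404461725 -0.04854040443348357 [[0.368, -0.893, -0.261, 0.295], [-0.93, -0.354, -0.1, -0.554], [-0.003, 0.279, -0.96, 0.373], [0.0, 0.0, 0.0, 1.0]]
[ 0.22928599 -0.58094202  0.24912042] [ 9.82398283e-01  1.86796692e-01 -4.55347505e-05 -7.78786903e-04] 1.0039357951554413 0.15
```

View pics/a.png

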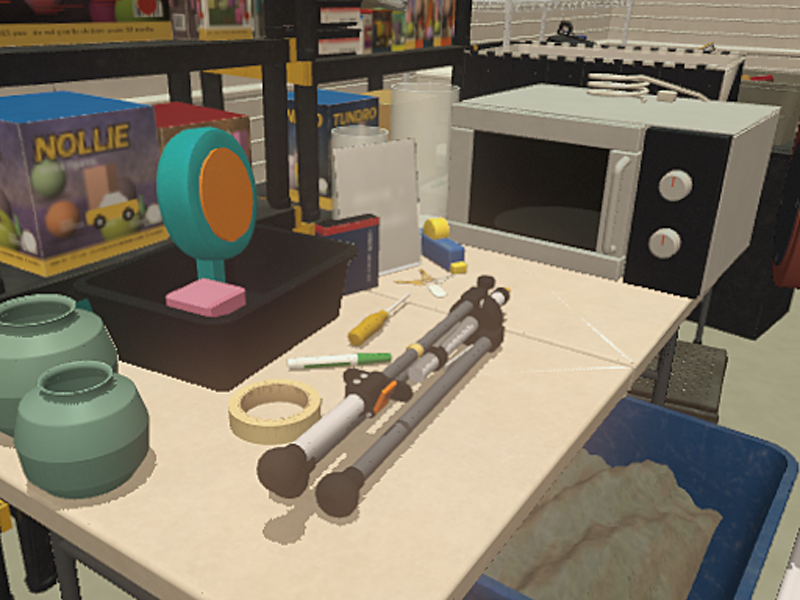

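View pics/b.png

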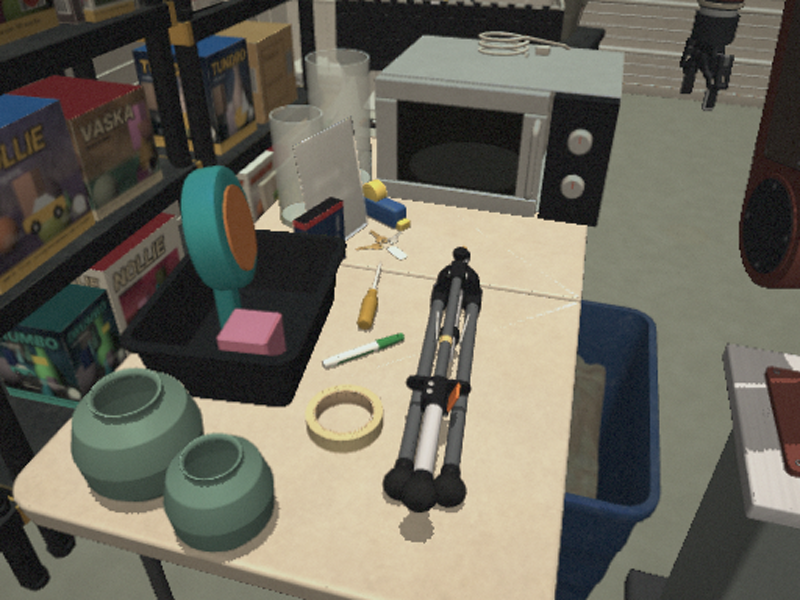

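Scene and side views: the collar is at about (372,388) in scene and (437,390) in side. The tape band is at about (415,347) and (446,339). I'll zoom in for precision.

```bash
python3 - <<'E'
import cv2,pickle,numpy as np
F=pickle.load(open("f0.pkl","rb"))
def c(n,x,y,w,h,s): return cv2.resize(F[n]["pixels"][y:y+h,x:x+w],None,fx=s,fy=s,interpolation=cv2.INTER_CUBIC)
# scene crop origin (205,205) 66x75 x6 ; side crop origin (250,205)
cv2.imwrite("pics/c.png",np.hstack([c("scene",205,200,80,72,5),c("side",255,205,80,72,5)]))
cv2.imwrite("pics/d.png",np.hstack([c("scene",160,170,170,165,2.35),c("side",240,150,80,180,2.155)[:387]]))
E
```

```text
Traceback (most recent call last):
ValueError: all the input array dimensions except for the concatenation axis must match exactly, but along dimension 0, the array at index 0 has size 388 and the array at index 1 has size 387
```

View pics/c.png

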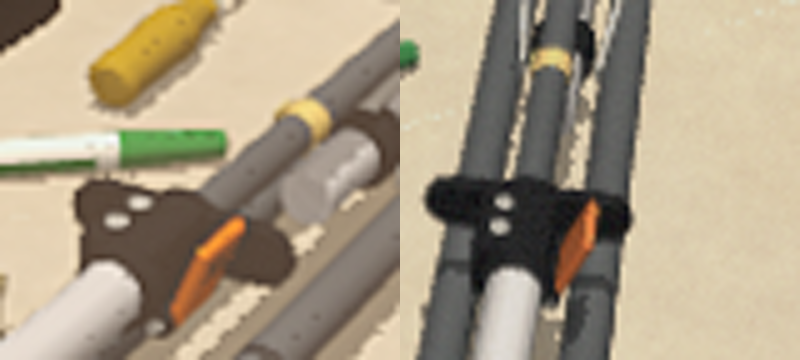

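The zoom shows the tape's feet-side edge centred at about (296,123) in the scene half and (551,69) in the side half. The wing tips span x 75 to 295 in scene and 428 to 630 in side. Next I'll do a rough fit and pick the wider points.

```bash
cat > h.py <<'E'
import cv2,numpy as np
def proj(f,P):
    T=np.linalg.inv(f["pose"]);p=np.atleast_2d(P)@T[:3,:3].T+T[:3,3]
    s=p[:,:2]/p[:,2:];r2=(s**2).sum(1,keepdims=True);s=s*(1+f["k1"]*r2)
    F=192/np.tan(np.radians(f["vfov"])/2);return s*F+[f["cx"],f["cy"]]
def onplane(f,u,z):
    from scipy.optimize import least_squares
    return least_squares(lambda q:proj(f,[[q[0],q[1],z]])[0]-u,[0.45,0.0]).x
E
python3 - <<'E'
import pickle,numpy as np,cv2
from h import *
F=pickle.load(open("f0.pkl","rb"))
b=lambda x,y,ox,oy:np.array([(x+.5)/5-.5+ox,(y+.5)/5-.5+oy])
for n,o,l in(("scene",(205,200),[("tape",296,123,.0703)]),("side",(255,205),[("tape",151,69,.0703),("wingL",28,200,.0703),("wingR",230,215,.0703)])):
    for k,x,y,z in l: print(n,k,onplane(F[n],b(x,y,*o),z))
print("foot side",onplane(F["side"],np.array([420,490])*.64,.0703),"scene",onplane(F["scene"],np.array([284,470])*.64,.0703))
def c(n,x,y,w,h,s): return cv2.resize(F[n]["pixels"][y:y+h,x:x+w],None,fx=s,fy=s,interpolation=cv2.INTER_CUBIC)
cv2.imwrite("pics/d.png",np.hstack([c("scene",160,170,170,160,3),c("side",240,160,90,160,3)]))
E
```

```text
scene tape [0.56212931 0.05101608]
side tape [0.55915274 0.05244016]
side wingL [0.5865736  0.14813732]
side wingR [0.50696663 0.13304879]
foot side [0.52438764 0.30719256] scene [0.52087148 0.3091514 ]
```

View pics/d.png

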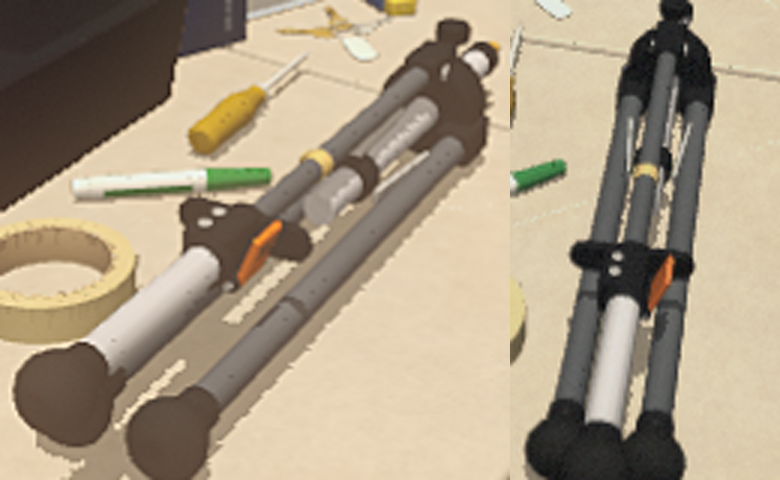

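The crops give consistent tube positions, with yaw about 0.15 rad. I'll check microwave clearance and work out the shifts.

```bash
python3 - <<'E'
import pickle,numpy as np
from h import *
F=pickle.load(open("f0.pkl","rb"))
for u in((600,222),(530,213),(380,190)): print("mw side",onplane(F["side"],np.array(u)*.64,0))
for u in((697,297),(625,275)): print("mw scene",onplane(F["scene"],np.array(u)*.64,0))
R=np.array([[.930,.367,0],[.367,-.930,0],[0,0,-1]])
s=np.array([.2293,-.5809,.2491])
for w in((.33,-.25,.25),(.42,.0,.25),(.5437,.1644,.20)):print(np.round(R.T@(np.array(w)-s),3))
E
```

```text
mw side [ 0.36310437 -0.50620488]
mw side [ 0.50733057 -0.50153325]
mw side [ 0.84264706 -0.50989939]
mw scene [ 0.38127459 -0.51168222]
mw scene [ 0.50913871 -0.5356219 ]
[ 0.215 -0.271 -0.001]
[ 0.391 -0.47  -0.001]
[ 0.566 -0.578  0.049]
```

The manual's scale: shifts go in shares of 0.75 m and turns go in shares of pi rad. Converting my numbers, -0.271 m / 0.75 = -0.3613, 0.215 m / 0.75 = 0.2867, -0.9 rad / 3.1416 = -0.2865.

```bash
echo '[{"finger_gap": 1,"trans": [0.2867,-0.3613,0],"turn": -0.2865},{"finger_gap": 1,"trans": [0.2867,-0.3613,0],"turn": -0.2865},{"finger_gap": 1,"trans": [0.2867,-0.3613,0],"turn": -0.2865},{"finger_gap": 1,"trans": [0.2867,-0.3613,0],"turn": -0.2865},{"finger_gap": 1,"trans": [0.2867,-0.3613,0],"turn": -0.2865},{"finger_gap": 1,"trans": [0.2867,-0.3613,0],"turn": -0.2865}]' > next.json && python3 inch.py next.json 20; python3 -c "
from workcell import arm, telemetry, grab_frame
s=telemetry.observe();print(s['eef_pos'],s['tcp_rot'],s['time'])"
```

```text
time: 0.9
eef_pos: [0.3302, -0.2477, 0.2498]
tcp_rot: [0.802, 0.597, 0.0, -0.0]
force: [1.4, -0.1, 0.2]
gripper_width: 0.997
grasp_force: 0.0
[ 0.33018657 -0.24769806  0.24977722] [ 8.02331620e-01  5.96878471e-01  2.29514670e-04 -9.87004412e-05] 0.9
```

To row units: 0.456 m / 0.75 = 0.608, 0.05 m / 0.75 = 0.0667, -0.446 rad / 3.1416 = -0.142.

```bash
echo '[{"finger_gap": 0.84,"trans": [0.608,0.1147,0.0667],"turn": -0.142},{"finger_gap": 0.84,"trans": [0.608,0.1147,0.0667],"turn": -0.142},{"finger_gap": 0.84,"trans": [0.608,0.1147,0.0667],"turn": -0.142},{"finger_gap": 0.84,"trans": [0.608,0.1147,0.0667],"turn": -0.142},{"finger_gap": 0.84,"trans": [0.608,0.1147,0.0667],"turn": -0.142},{"finger_gap": 0.84,"trans": [0.608,0.1147,0.0667],"turn": -0.142},{"finger_gap": 0.84,"trans": [0.608,0.1147,0.0667],"turn": -0.142},{"finger_gap": 0.84,"trans": [0.608,0.1147,0.0667],"turn": -0.142}]' > next.json && python3 inch.py next.json; python3 - <<'E'
from workcell import arm, telemetry, grab_frame
import cv2,pickle
F={n:grab_frame(n) for n in("wrist","side","scene")};F["s"]=telemetry.observe();pickle.dump(F,open("f1.pkl","wb"))
print(F["s"]["eef_pos"],F["s"]["time"])
cv2.imwrite("pics/e.png",cv2.resize(F["wrist"]["pixels"],(800,600),interpolation=cv2.INTER_CUBIC))
E
```

```text
time: 1.9
eef_pos: [0.5451, 0.1639, 0.1991]
tcp_rot: [0.651, 0.759, -0.0, -0.0]
force: [-0.3, -0.4, -0.0]
gripper_width: 0.838
grasp_force: 0.0
[0.54446913 0.16205945 0.19909763] 2.05
```

View pics/e.png

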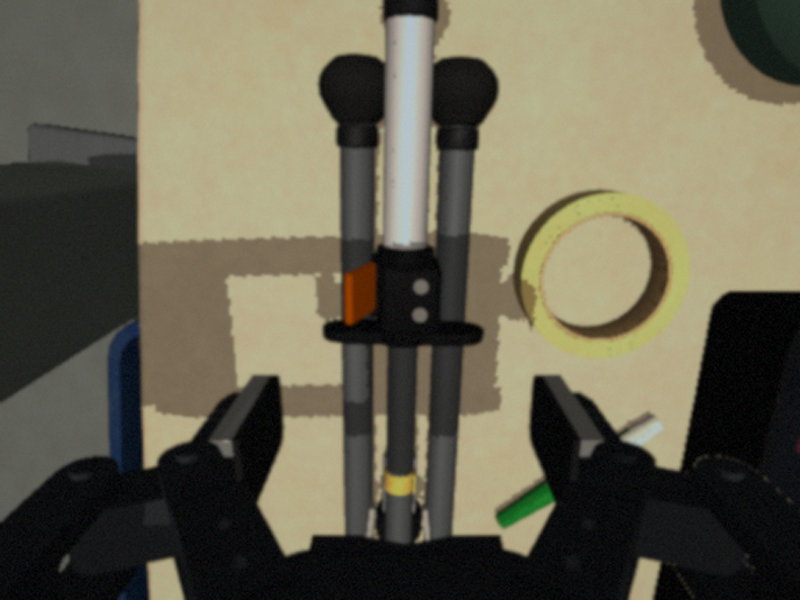

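The wrist view clearly shows the flange front edge at about (403,344), the wings from 323 to 483, the tape's feet-side edge at about (400,474), and the sleeve at (412,20) to (406,245).

```bash
python3 - <<'E'
import pickle,numpy as np
from h import *
F=pickle.load(open("f1.pkl","rb"));f=F["wrist"]
print(np.round(f["pose"],3).tolist())
P={}
for k,u,z in(("tape",(400,473.5),.0785),("face",(403,344.5),.0813),("wL",(323,333),.0703),("wR",(483,334),.0703),("slFoot",(410.5,60),.0703),("slCol",(406,240),.0703),("tubeM",(402,400),.0703),("tip top",(344.5,290),.087)):
    P[k]=onplane(f,(np.array(u)+.5)*.64-.5,z);print(k,np.round(P[k],4))
d=P["slFoot"]-P["tubeM"];print("yaw",np.arctan2(-d[0],d[1]),"wing yaw",np.arctan2(*(P["wR"]-P["wL"])[::-1]),np.linalg.norm(P["wR"]-P["wL"]))
yaw=np.arctan2(-d[0],d[1]);y=np.array([-np.sin(yaw),np.cos(yaw)]);x=np.array([np.cos(yaw),np.sin(yaw)])
for k in P: print(k,"x",(P[k]-P["tape"])@x,"y",(P[k]-P["tape"])@y)
s=F["s"];e=s["eef_pos"][:2];print("tcp",(e-P["tape"])@x,(e-P["tape"])@y,s["tcp_rot"])
G=pickle.load(open("f0.pkl","rb"));b=lambda q,o:(np.array(q)+.5)/5-.5+o
print("tape prior x,y",[((onplane(G[n],b(q,o),.0703)-P["tape"])@x,(onplane(G[n],b(q,o),.0703)-P["tape"])@y) for n,q,o in(("scene",(296,123),(205,200)),("side",(151,69),(255,205)))])
E
```

```text
[[0.988, 0.148, 0.041, 0.534], [0.154, -0.949, -0.275, 0.235], [-0.002, 0.278, -0.961, 0.323], [0.0, 0.0, 0.0, 1.0]]
tape [0.5571 0.0651]
face [0.547  0.1416]
wL [0.5055 0.1372]
wR [0.5878 0.1495]
slFoot [0.53  0.274]
slCol [0.5407 0.1921]
tubeM [0.552  0.1055]
tip top [0.5151 0.1668]
yaw 0.12963703912462085 wing yaw 0.14842973952461322 0.08328628114516438
tape x 0.0 y 0.0
face x -0.00010496670763378673 y 0.07710811758858506
wL x -0.04186814598908699 y 0.07812987141285463
wR x 0.041403428664663955 y 0.07969495341586502
slFoot x 0.00011430155781383271 y 0.21065039309276815
slCol x 0.0001181056584006663 y 0.1279904877137223
tubeM x 0.00011430155781383378 y 0.04065632617369647
tip top x -0.028484262490847012 y 0.10623349199062342
tcp 8.638793896581002e-06 0.09774128091110142 [ 6.50805944e-01  7.59243648e-01 -6.77588870e-04 -4.97176999e-04]
tape prior x,y [(np.float64(0.003165581826324251), np.float64(-0.014653318088572708)), (np.float64(0.00039808607718202517), np.float64(-0.01285639956444735))]
```

```bash
cat > band.py <<'E'
import numpy as np,cv2
from h import *
from scipy.optimize import least_squares
def cent(f,box):
    x,y,w,h=box;hsv=cv2.cvtColor(f["pixels"],cv2.COLOR_BGR2HSV)[y:y+h,x:x+w]
    S=f["pixels"][y:y+h,x:x+w].astype(float);wt=np.clip((S[...,2]+S[...,1])/2-S[...,0]-28,0,40)
    m=(wt>0).astype(np.uint8);n,l,st,c=cv2.connectedComponentsWithStats(m)
    i=1+np.argmax(st[1:,4]);k=wt*(l==i);Y,X=np.mgrid[:h,:w]
    return np.array([(k*X).sum()/k.sum()+x,(k*Y).sum()/k.sum()+y]),st[i],(st[i][:2]+[x,y])
def ring(f,p,yaw=.14,r=.0085,w=.012):
    # visible centroid of the band whose feet-side edge centre is p
    y=np.array([-np.sin(yaw),np.cos(yaw),0]);x=np.array([np.cos(yaw),np.sin(yaw),0]);a=np.linspace(0,2*np.pi,181)[:-1]
    n=np.outer(np.cos(a),x)+np.outer(np.sin(a),[0,0,1]);c=np.array([p[0],p[1],.0703])-y*w/2
    q=c+r*n;v=f["pose"][:3,3]-q;k=np.clip((n*v).sum(1),0,None)
    return (proj(f,q)*k[:,None]).sum(0)/k.sum()
def fit(f,box):
    c,st,o=cent(f,box);return least_squares(lambda p:ring(f,p)-c,[.557,.06]).x,c,st
E
python3 - <<'E'
import pickle
from band import *
G=pickle.load(open("f0.pkl","rb"));H=pickle.load(open("f1.pkl","rb"))
for n,f,b in(("scene",G["scene"],(258,216,14,14)),("side",G["side"],(280,211,12,12)),("wrist",H["wrist"],(245,296,22,26)),("side1",H["side"],(280,211,12,12))): print(n,*fit(f,b))
t=[]
for f,b in((G["scene"],(258,216,14,14)),(G["side"],(280,211,12,12)),(H["wrist"],(245,296,22,26))):t.append((f,cent(f,b)[0]))
# free 3D point
r=least_squares(lambda p:np.concatenate([proj(f,[p])[0]-c for f,c in t]),[.557,.06,.07]);print("3D band centre",r.x,r.fun)
E
```

```text
scene [0.56409622 0.05629824] [264.96704504 221.67081655] [  0   0  14  14 114]
side [0.55890097 0.06065336] [284.67418655 216.60043384] [ 0  3 10  9 42]
wrist [0.55749349 0.06326185] [255.92861419 309.63718448] [  0   5  22  17 301]
side1 [0.55901107 0.06071571] [284.6184156  216.60846122] [ 0  3 10  9 41]
3D band centre [0.55794638 0.05790276 0.07864465] [-1.25703092  0.41283797  0.23101519  0.41470166 -0.39496032  0.5145039 ]
```

To row units: 0.045 m / 0.75 = 0.06, 0.02 m / 0.75 = 0.0267, 0.012 rad / 3.1416 = 0.0038.

```bash
echo '[{"finger_gap": 0.84,"trans": [0.06,0,0.0267],"turn": 0.0038},{"finger_gap": 0.84,"trans": [0.06,0,0.0267],"turn": 0.0038}]' > next.json && python3 inch.py next.json; python3 - <<'E'
from workcell import arm, telemetry, grab_frame
import cv2,pickle
grab_frame("wrist")
F={n:grab_frame(n) for n in("wrist",)};F["s"]=telemetry.observe();pickle.dump(F,open("f2.pkl","wb"))
print(F["s"]["eef_pos"],F["s"]["tcp_rot"],F["s"]["time"])
cv2.imwrite("pics/g.png",cv2.resize(F["wrist"]["pixels"][160:352,160:352],(600,600),interpolation=cv2.INTER_CUBIC))
E
```

```text
time: 2.3
eef_pos: [0.536, 0.206, 0.1782]
tcp_rot: [0.656, 0.755, -0.001, -0.001]
force: [0.5, -0.8, 0.6]
gripper_width: 0.838
grasp_force: 0.0
[0.53760751 0.20448499 0.17990695] [ 6.56192398e-01  7.54593461e-01 -4.93994813e-04  4.51012207e-05] 2.4
```

View pics/g.png

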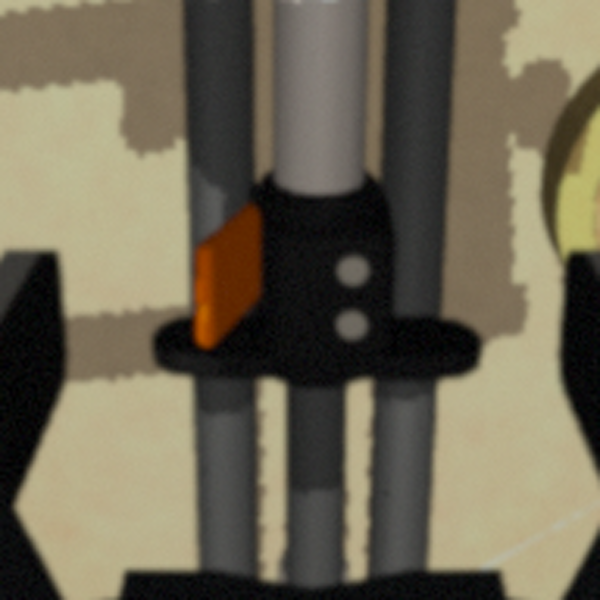

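This view has the flange front edge at about (317,384) and the wings from 155 to 481. The tape is hidden below the frame. I'll measure the collar again.

```bash
python3 - <<'E'
import pickle,numpy as np
from h import *
f=pickle.load(open("f2.pkl","rb"));s=f["s"];f=f["wrist"]
P={}
for k,u,z in(("face",(317,384),.0813),("wL",(155,347),.0703),("wR",(481,350),.0703),("slFoot",(319,5),.0703),("slCol",(317.5,180),.0703),("tubeM",(316,450),.0703)):
    P[k]=onplane(f,(np.array(u)+.5)*.32-.5+160,z);print(k,np.round(P[k],4))
d=P["slFoot"]-P["tubeM"];w=P["wR"]-P["wL"];print("yaw",np.arctan2(-d[0],d[1]),np.arctan2(w[1],w[0]),np.linalg.norm(w))
a,b=s["tcp_rot"][:2];X=np.array([a*a-b*b,2*a*b]);Y=np.array([X[1],-X[0]]);print("tool x",X)
for k in P: e=P[k]-s["eef_pos"][:2];print(k,"tool dx",e@X,"dy",e@Y)
E
```

```text
face [0.547  0.1402]
wL [0.5058 0.1381]
wR [0.5878 0.149 ]
slFoot [0.5345 0.2311]
slCol [0.5402 0.1887]
tubeM [0.5506 0.1138]
yaw 0.13605871940912515 0.13207986657554854 0.08271540668186143
tool x [-0.13882283  0.99031698]
face tool dx -0.06498864998614053 dy 0.00041999409413896857
wL tool dx -0.06133244311638262 dy -0.040676679489909724
wR tool dx -0.06192739337215351 dy 0.04203656714970285
slFoot tool dx 0.02677257165910418 dy 0.0006287548240627787
slCol tool dx -0.015951478621031343 dy 0.0004113711085874445
tubeM tool dx -0.09159407245854687 dy 0.00024832915176383917
```

To row units: 0.107 m / 0.75 = 0.1427, 0.07 m / 0.75 = 0.0933.

```bash
echo '[{"finger_gap": 0.84,"trans": [-0.048,0,0.04]},{"finger_gap": 0.84,"trans": [-0.048,0,0.0933]},{"finger_gap": 0.84,"trans": [-0.048,0,0.1427]},{"finger_gap": 0.84,"trans": [-0.048,0,0.1427]}]' > next.json && python3 inch.py next.json; python3 - <<'E'
from workcell import arm, telemetry, grab_frame
import cv2,pickle,numpy as np
F={n:grab_frame(n) for n in("scene","side")};F["s"]=telemetry.observe();pickle.dump(F,open("f3.pkl","wb"))
print(F["s"]["eef_pos"],F["s"]["force"],F["s"]["time"])
r=lambda n,x,y:cv2.resize(F[n]["pixels"][y:y+120,x:x+100],None,fx=4,fy=4,interpolation=cv2.INTER_CUBIC)
cv2.imwrite("pics/i.png",np.hstack([r("scene",190,160),r("side",240,180)]))
E
```

```text
time: 2.9
eef_pos: [0.5407, 0.1677, 0.0706]
tcp_rot: [0.657, 0.754, -0.002, -0.002]
force: [-0.4, 0.4, 0.3]
gripper_width: 0.838
grasp_force: 0.0
[0.54387084 0.16890458 0.07439186] [ 0.10719304 -0.15208329 -0.25045931] 3.0
```

View pics/i.png

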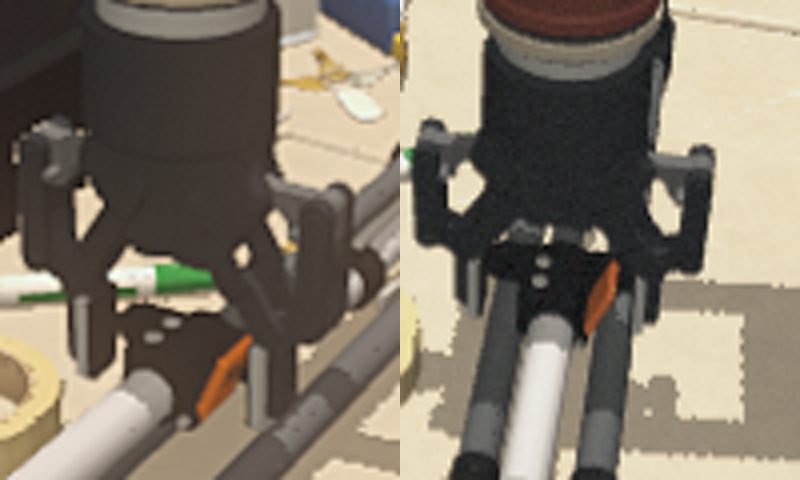

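Both views show the fingers straddling the housing behind the wings, with the lever untouched. I'll find contact gently.

To row units: -0.006 m / 0.75 = -0.008.

```bash
for i in 1; do echo '[{"finger_gap": 0.80,"trans": [-0.008,0,0]},{"finger_gap": 0.80,"trans": [-0.008,0,0]}]' > next.json && python3 inch.py next.json; echo '[{"finger_gap": 0.80,"trans": [-0.004,0,0]},{"finger_gap": 0.80,"trans": [-0.004,0,0]}]' > next.json && python3 inch.py next.json ; echo '[{"finger_gap": 0.80,"trans": [-0.004,0,0]},{"finger_gap": 0.80,"trans": [-0.004,0,0]}]' > next.json && python3 inch.py next.json ; echo '[{"finger_gap": 0.80,"trans": [-0.004,0,0]},{"finger_gap": 0.80,"trans": [-0.004,0,0]}]' > next.json && python3 inch.py next.json ; done | grep -E 'eef|force'
```

```text
eef_pos: [0.5452, 0.1635, 0.0749]
force: [-0.1, -1.1, 0.1]
grasp_force: 0.0
eef_pos: [0.5444, 0.1607, 0.0733]
force: [0.1, -0.4, 0.1]
grasp_force: 0.0
eef_pos: [0.5446, 0.1578, 0.073]
force: [-0.9, -0.0, 0.3]
grasp_force: 0.2
eef_pos: [0.545, 0.1551, 0.073]
force: [-0.5, 3.7, 0.3]
grasp_force: 1.6
```

To row units: -0.071 m / 0.75 = -0.0947, -0.068 m / 0.75 = -0.0907.

```bash
echo '[{"finger_gap": 0.80,"trans": [-0.016,0,0]},{"finger_gap": 0.80,"trans": [-0.032,0,0]},{"finger_gap": 0.80,"trans": [-0.048,0,0]},{"finger_gap": 0.80,"trans": [-0.064,0,0]},{"finger_gap": 0.80,"trans": [-0.08,0,0]},{"finger_gap": 0.80,"trans": [-0.0907,0,0]},{"finger_gap": 0.80,"trans": [-0.0947,0,0]},{"finger_gap": 0.80,"trans": [-0.0947,0,0]}]' > next.json && python3 inch.py next.json; python3 - <<'E'
from workcell import arm, telemetry, grab_frame
import cv2,pickle,numpy as np
F={n:grab_frame(n) for n in("scene","side","wrist")};F["s"]=telemetry.observe();pickle.dump(F,open("f4.pkl","wb"))
print(F["s"]["eef_pos"],F["s"]["force"],F["s"]["time"])
r=lambda n,x,y:cv2.resize(F[n]["pixels"][y:y+100,x:x+66],None,fx=6,fy=6,interpolation=cv2.INTER_CUBIC)
cv2.imwrite("pics/j.png",np.hstack([r("scene",220,185),r("side",255,185)]))
cv2.imwrite("pics/k.png",F["wrist"]["pixels"])
E
```

```text
time: 5.0
eef_pos: [0.5547, 0.0839, 0.0728]
tcp_rot: [0.657, 0.754, -0.0, -0.0]
force: [-2.9, 2.7, 1.8]
gripper_width: 0.8
grasp_force: 1.8
[0.55465626 0.0844652  0.07281919] [-2.90559682  2.6388424   1.16310216] 5.15
```

View pics/j.png

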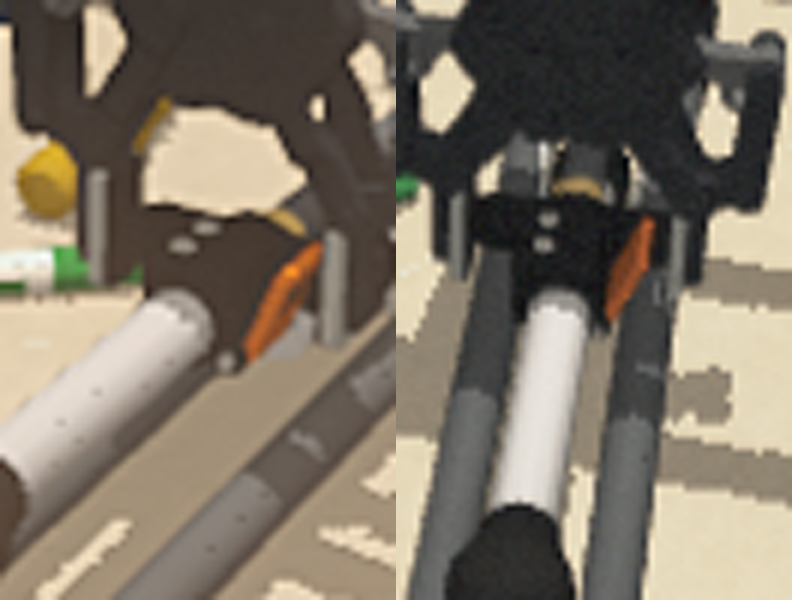

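The cream band shows directly above the flange edge in both views, with no dark tube between them. In the side half, the band spans about y 178 to 196 at x 578. I'll quantify it with a profile along the tube top.

```bash
python3 - <<'E'
import pickle,numpy as np,cv2
from h import *
F=pickle.load(open("f4.pkl","rb"));G=pickle.load(open("f0.pkl","rb"))
yaw=.137;Y=np.array([-np.sin(yaw),np.cos(yaw)]);X=np.array([Y[1],-Y[0]]);e=F["s"]["eef_pos"][:2]
for n in("side","scene"):
  for nm,f in(("now",F[n]),("before",G[n])):
    t=np.arange(-.046,.001,.002) # along stand y relative to tcp, tube top z=.0788
    out=[]
    for dx in((-.002,0,.002) if n=="side" else (-.005,-.003,-.001)):
        P=np.c_[e+np.outer(t,Y)+dx*X,np.full(len(t),.0785)];uv=proj(f,P).astype(np.float32)
        c=cv2.remap(f["pixels"],uv[:,0][None],uv[:,1][None],cv2.INTER_LINEAR)[0].astype(float);out.append(c[:,2]-c[:,0])
    print(n,nm,list(zip((t*1000).round().astype(int).tolist(),np.mean(out,0).round().astype(int).tolist())))
E
```

```text
side now [(-46, -1), (-44, 0), (-42, 3), (-40, 12), (-38, 27), (-36, 49), (-34, 71), (-32, 72), (-30, 63), (-28, 32), (-26, 11), (-24, 3), (-22, -1), (-20, -1), (-18, 1), (-16, 1), (-14, 0), (-12, 0), (-10, 1), (-8, 0), (-6, 1), (-4, -1), (-2, -2), (0, -3)]
side before [(-46, 2), (-44, 3), (-42, 5), (-40, 16), (-38, 37), (-36, 64), (-34, 92), (-32, 94), (-30, 93), (-28, 90), (-26, 72), (-24, 34), (-22, 14), (-20, 1), (-18, 1), (-16, 1), (-14, 2), (-12, 1), (-10, 1), (-8, 1), (-6, 2), (-4, 1), (-2, 1), (0, 1)]
scene now [(-46, 13), (-44, 12), (-42, 15), (-40, 33), (-38, 61), (-36, 85), (-34, 96), (-32, 84), (-30, 56), (-28, 27), (-26, 17), (-24, 19), (-22, 21), (-20, 22), (-18, 22), (-16, 22), (-14, 22), (-12, 21), (-10, 22), (-8, 22), (-6, 21), (-4, 22), (-2, 22), (0, 21)]
scene before [(-46, 17), (-44, 15), (-42, 20), (-40, 42), (-38, 73), (-36, 99), (-34, 111), (-32, 113), (-30, 111), (-28, 106), (-26, 88), (-24, 54), (-22, 23), (-20, 14), (-18, 14), (-16, 17), (-14, 18), (-12, 18), (-10, 18), (-8, 18), (-6, 18), (-4, 18), (-2, 18), (0, 18)]
```

By ray comparison the collar face is within about 1 mm of the tape edge. I'll hold briefly, then squeeze.

```bash
echo '[{"finger_gap": 0.80},{"finger_gap": 0.80},{"finger_gap": 0.80}]' > next.json && python3 inch.py next.json 20; echo '[{"finger_gap": 0.6},{"finger_gap": 0.4},{"finger_gap": 0.3},{"finger_gap": 0},{"finger_gap": 0},{"finger_gap": 0},{"finger_gap": 0},{"finger_gap": 0}]' > next.json && python3 inch.py next.json 70; python3 - <<'E'
from workcell import arm, telemetry, grab_frame
import cv2,pickle,numpy as np
F={n:grab_frame(n) for n in("scene","side")};F["s"]=telemetry.observe();pickle.dump(F,open("f5.pkl","wb"))
print(F["s"]["eef_pos"],F["s"]["force"],F["s"]["time"],F["s"]["gripper_width"]*85,F["s"]["grasp_force"])
r=lambda n,x,y:cv2.resize(F[n]["pixels"][y:y+100,x:x+66],None,fx=6,fy=6,interpolation=cv2.INTER_CUBIC)
cv2.imwrite("pics/l.png",np.hstack([r("scene",220,185),r("side",255,185)]))
from h import *
yaw=.137;Y=np.array([-np.sin(yaw),np.cos(yaw)]);X=np.array([Y[1],-Y[0]]);e=np.array([.55466,.08447]);t=np.arange(-.042,-.02,.002)
for n in("side","scene"):
    f=F[n];o=[]
    for dx in((-.002,0,.002) if n=="side" else (-.005,-.003,-.001)):
        uv=proj(f,np.c_[e+np.outer(t,Y)+dx*X,np.full(len(t),.0785)]).astype(np.float32)
        c=cv2.remap(f["pixels"],uv[:,0][None],uv[:,1][None],cv2.INTER_LINEAR)[0].astype(float);o.append(c[:,2]-c[:,0])
    print(n,list(zip((t*1000).round().astype(int).tolist(),np.mean(o,0).round().astype(int).tolist())))
E
```

```text
time: 5.52
eef_pos: [0.5547, 0.0847, 0.0728]
tcp_rot: [0.656, 0.755, -0.0, -0.0]
force: [-3.6, 3.1, -0.4]
gripper_width: 0.798
grasp_force: 1.8
time: 6.52
eef_pos: [0.5544, 0.0846, 0.0734]
tcp_rot: [0.656, 0.755, -0.001, -0.001]
force: [-4.8, 3.1, 5.0]
gripper_width: 0.399
grasp_force: 73.5
[0.55440714 0.08455807 0.07332945] [-4.46237224  2.76074642  5.82102821] 6.625 33.805268647603185 73.52055005729198
side [(-42, 4), (-40, 12), (-38, 27), (-36, 49), (-34, 72), (-32, 72), (-30, 66), (-28, 40), (-26, 17), (-24, 3), (-22, -1)]
scene [(-42, 17), (-40, 16), (-38, 16), (-36, 16), (-34, 16), (-32, 18), (-30, 17), (-28, 16), (-26, 23), (-24, 29), (-22, 39)]
```

View pics/l.png

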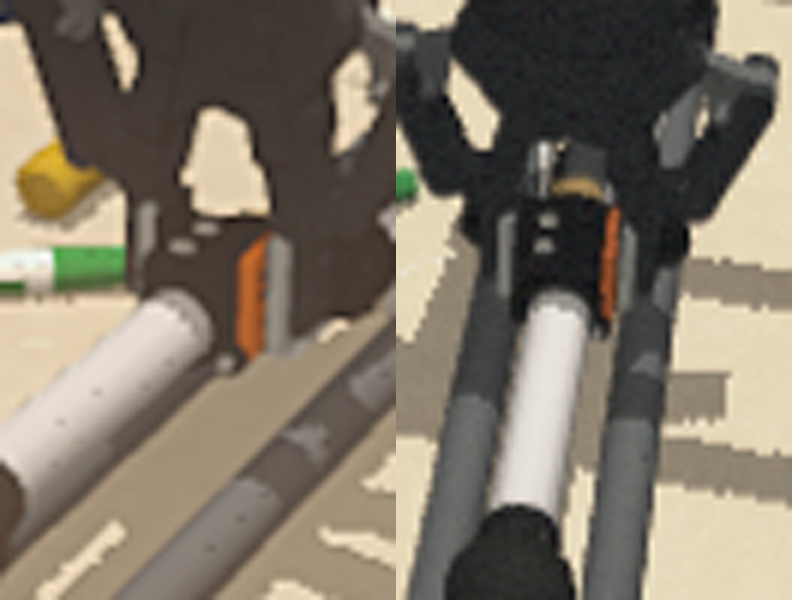

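The lever is shut flat and pinched between the pads at 73 N. The band edge is unchanged in the side view, so the collar is still at the mark. I'm handing in.

```bash
python3 -c "
from workcell import arm, telemetry, grab_frame
print(arm.job_done())"
```

```text
the job is handed in; nothing more can be done
None
```

I pushed the collar to within about 1 mm of the tape edge (from the camera images), squeezed the lever shut there, and handed the job in at about 6.6 s with the gripper still pinching lever and collar at about 73 N; no verdict came back.

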